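# Send the heat sink down the chute

## Robot

A 7-joint arm with a two-finger parallel gripper is mounted at the origin on the work surface. World frame = base frame: x ahead of the robot, y to its left, z up, the work surface at z = 0. Lengths are in m, angles in rad, forces in N, time in s.
With the tool pointing down it reaches from about 0.4 to 0.85 m from the base axis. Payload 10.4 kg.
Tool frame: the origin (TCP) lies at the very end of the fingers, on their centre line; the grasp point (between the pads) lies 19 mm behind it; z points along the fingers, y is the line along which they close (so a half turn about z gives the same grasp; the last joint's range is limited). The gripper opens to 85 mm and grips with 20 to 120 N. Pads are 22 mm wide; open, the fingers measure 114 mm over their backs; the gripper's body (76 mm by 85 mm) begins 54 mm behind the grasp point. The pads swing forward as they close: fully open they stand 13 mm farther back than shut.
Start: joints at [-1.248, 0.332, -0.065, 1.46, 0.022, 1.35, -0.088], TCP at [0.212, 0.588, 0.231] pointing down, gripper open.
Joint ranges: [-2.6, 2.6], [-0.5, 2.12], [-1.47, 1.34], [0.16, 2.42], [-1.27, 4.41], [0.06, 2.06], [-2.6, 2.6]. Speed limits (rad/s): [2.22, 2.22, 2.79, 2.79, 3.14, 3.14, 3.14].

## Interface

Orientations are given as a rotation vector (axis times angle).
In Python, from station import telemetry, vision, robot, spotter gives the robot as it stands.
- The arm moves only by the shell command python3 -m pendant 'ROWS' [FORCE]. ROWS is a JSON object of lists of equal length, an entry for each row: "twist": the turn, a rotation vector about the world's x, y, z in rad, a list of three; "translation": the shift along the world's x, y, z in m, a list of three; "gripper": the opening in per cent of the stroke, from 0 (shut) to 100 (fully open). In form: {"twist": [[ax, ay, az], ...], "translation": [[dx, dy, dz], ...], "gripper": [gripper, ...]}. A call has 1 to 12 rows; each row shifts and turns the commanded pose from where the row before left it; what a row does not reach is not made up. A row lasts 1/10 s, in which the tool goes at most 50 mm and 8.59 degrees, less where a joint would pass 70% of its speed; a pose out of reach is approached as far as the arm can. A call is refused whole if a number of a shift passes 0.05 or a number of a turn 0.15, either way. A call with a gripper value outside its range is refused whole. The fingers move at their own pace and stop on an object; FORCE is the grip in N (left out, the last holds). Time passes only in rows, so rows that do not move let the fingers close. It gives the time, the measured TCP pose, the force, the opening and the grip force at its end, in the units of the state.
- telemetry.read_state(): the state, without advancing time (a new reading comes with each control period).
- vision.read_camera(name): name is "scene" or "side" or "wrist"; returns the picture (480x640x3 uint8, red, green, blue); there is no depth.
- vision.get_calibration(name): a dict with "vertical_fov" (degrees; the focal length in pixels is half the picture's height over the tangent of half this angle, whatever the lens; pixels are square), "cx", "cy" (the principal point, pixels), "dist_coeffs" ([k1, k2, p1, p2, k3] as OpenCV has them; the pictures are not rectified), "rvec" (rotation vector, rad) and "tvec" (3), from world to camera coordinates, as OpenCV has them; the wrist camera has in their place "mount" (4x4, takes a point from camera to tool coordinates, whose origin is the TCP and whose axes are the flange's). Camera axes: x right, y down, z forward; pixel columns grow to the right and rows downward; lengths in m; the calibration is good to about 2 mm. A picture is of the moment at which its call begins: read the wrist's pose just before it. get_calibration takes no time and is no camera call.
- robot.sign_off(): hands the job in; it is judged then, once.
Trained networks look in the newest picture that a camera, given by its name, has taken for a name from the list of things; names that differ only in an ending like _2 or _b are one class to them, and where a whole thing is asked for, a point or a joint stands for the part that bears it (a point fixed in the world has none). Each returns a list of dicts, best first, with "score" (0 to 1); they miss things now and then, are a little off and sometimes report something else, mostly with a low value. They report only what shows in the picture. A call takes as long as a camera call.
- spotter.recognise(camera, query): "at" ([x, y, z] in m, in the coordinates of the camera as it stood for that picture, good to about 4 mm: the middle of the surface that is visible of it).
- spotter.tip_of(camera, query): "at" ([x, y, z] in m, in the coordinates of the camera as it stood for that picture, good to about 4 mm: a listed point, or the origin of a listed thing).
The state is a dict: "t": time; "qpos": joint angles; "dq": joint speeds; "joint_efforts": joint torques, N m; "tool_pos": TCP position; "orientation": TCP orientation; "contact_force": force on the tool from outside, world axes, zero at the start; "ft_torque": the same for the moment, N m; "finger_gap": finger opening in m; "gripper_force": force on a finger pad.
Only numpy, scipy, OpenCV 4.12 (cv2) and the standard library are available. Lean on these libraries where they do the work, as an engineer would, in place of code of your own. Each camera call takes 0.05 s, during which the arm holds its last target. There are 200 camera calls.

## Task

Tilt the bin that holds the finned heat sink well forward, to its stop or nearly, and take the heat sink out of the back of it. Set it down on the steel ledge in front of the chute and let go, then push it off the edge with the fingers (do not carry it over) so that it drops down the chute and comes to rest in the tray at the bottom. Leave the transformer in the other bin, the two things already on the ledge and the screwdriver where they are.

Things in the scene. Friction and masses are not known exactly. Their poses are not given: they have to be found in the camera images.
- heatsink: Finned aluminium heat sink, a block 40 (x) x 50 (y) x 80 (z) mm, about 0.25 kg, standing on end in the rear pocket of one of the two tilt bins (either one). Origin at the centre of its underside, z up its length. Its two sides 50 mm apart (+y, -y) are flat and free to grip: gap to the bin's side walls about 32 mm, at least 26 mm.
- heatsink_centre (a point): Centre of the heat sink, 40 mm above its origin.
- rack: Grey rack fixed to the table, 140 (x) x 276 (y) x 245 (z) mm, with two tilt bins side by side (centres y +66 and -66 mm). Origin on the table below the bins' hinge line; x to its back, away from the robot, y left, z up. The hinge line runs along y at x 0, z 70 mm. An open roof of three 10 mm bars along y (x 45, 88, 134 mm, z 235 to 245) lies over the back. Side cheeks at y +-133 mm are 136 mm high in front of the roof.
- bin_left (a joint): Tilt of the left bin (+y side), rad: 0 upright and closed; grows as its top comes forward to the robot, stop at 0.70. The hinge is stiff (friction 0.35 N m): the bin stays where it is left; pulling it over by the handle takes about 10 N. The bin is 126 mm deep and 122 wide outside; front wall 85 mm high and 6 thick, back wall 45 high, side walls 50 high and 4 thick.
- bin_right (a joint): Tilt of the right bin (rad), exactly like the left.
- bin_left_handle (a point): Middle of the bar of the left bin's black D handle: 43 mm in front of the hinge line and 68 mm above it when closed. Bar 62 mm long (y), 10 thick, 12 high. Behind it an opening 42 mm wide (y) and 38 deep (x), open above and below, to hook with closed fingers; or pinch the handle across its 62 mm. x points to the back of the bin, z up the bin; it turns with the bin.
- bin_right_handle (a point): The same on the right bin.
- bin_left_pocket (a point): Middle of the rear pocket's floor in the left bin, 98 mm behind the hinge line and 4 mm above it when closed; it turns with the bin. The pocket is 44 mm deep (x), 114 wide (y), between the back wall and a cross rib 45 mm high.
- bin_right_pocket (a point): The same in the right bin.
- chute: Fixed steel stand with ledge, chute and tray. Origin on the table below the middle of the ledge's edge; x from the ledge down the chute, y left, z up. Flat ledge top at z 150 mm, x -140 to 0, 280 mm wide; its edge is open over the middle 160 mm, with 20 mm upstands beside that. A slippery slope, 160 mm wide between walls as high as the ledge, leads to a flat tray (x 150 to 300 mm, walls 70 mm).
- ledge_edge (a point): Middle of the ledge's edge, on its top.
- transformer: Transformer 40 x 54 x 66 mm, dark steel plates with a copper coil, in the rear pocket of the other bin. Origin: underside centre. Leave alone.
- relay: Black relay 50 x 45 x 57 mm on one end of the ledge. Origin: underside centre. Leave alone.
- terminals: Grey terminal block 60 x 40 x 33 mm on the other end of the ledge. Origin: underside centre. Leave alone.
- screwdriver: Screwdriver 160 mm long and up to 30 mm high, lying on the table between the rack and the chute stand. Leave alone.

How it is judged:
On the way, in this order (a step that is already met when the one before it is completed fails the run):
1. the bin that holds the heat sink is tilted forward more than 0.5 rad with the heat sink still in it (((value of joint bin_left above 0.5 rad and distance between heatsink_centre and bin_left_pocket below 0.075 m) or (value of joint bin_right above 0.5 rad and distance between heatsink_centre and bin_right_pocket below 0.075 m))), for 0.2 s.
2. the heat sink rests on the ledge in front of the chute, let go of (x of heatsink_centre in the frame of chute between -0.14 and -0.002 m and y of heatsink_centre in the frame of chute between -0.08 and 0.08 m and z of heatsink_centre in the frame of chute between 0.16 and 0.21 m and contact force between heatsink and the fingers below 0.2 N and contact force between heatsink and chute above 0.5 N and linear speed of heatsink below 0.03 m/s), for 0.2 s.
At the end, for the whole second after the job is handed in: The heat sink lies still in the tray at the foot of the chute (its centre 110 to 300 mm beyond the ledge's edge, within 80 mm of the middle, less than 90 mm above the table) (x of heatsink_centre in the frame of chute between 0.11 and 0.3 m and y of heatsink_centre in the frame of chute between -0.08 and 0.08 m and z of heatsink_centre in the frame of chute below 0.09 m and linear speed of heatsink below 0.03 m/s); the robot touches nothing.
It fails at once if the heat sink is carried over the edge in the fingers (its centre 40 mm past the edge and still 35 mm above the ledge, or 55 and 10 mm) (contact force between heatsink and the fingers above 0.3 N and ((x of heatsink_centre in the frame of chute above 0.04 m and z of heatsink_centre in the frame of chute above 0.185 m) or (x of heatsink_centre in the frame of chute above 0.055 m and z of heatsink_centre in the frame of chute above 0.16 m)) and x of heatsink_centre in the frame of chute below 0.32 m and y of heatsink_centre in the frame of chute between -0.15 and 0.15 m).
It fails at once if the transformer, relay, terminal block or screwdriver is moved more than 30 mm (distance of any of transformer, relay, terminals, screwdriver from where it was at the start of the episode above 0.03 m).
It also fails if it takes over 72 s, if anything falls off the work surface, if the arm or the gripper's body presses on something with over 40 N, if the wrist force passes 120 N, or if a joint passes its speed limit or range.

## Working session

There is one attempt and no reset: what is moved stays moved. The work goes in short steps, Python scripts to look and compute and a shell command to move; the robot and the scene stay as the last step left them, time stands still between calls to the robot, and variables do not carry over. Pictures are saved under pics/ and viewed, at most 10 in all, crops included, and the job is handed in when it is done.

```bash
ls; mkdir -p pics
cat > h.py <<'E'
import numpy as np, cv2
from station import telemetry, vision, robot, spotter
R=lambda v: cv2.Rodrigues(np.array(v,float))[0]
def shot(n,f=None):
    s=telemetry.read_state(); im=vision.read_camera(n)
    if f: cv2.imwrite(f,im[:,:,::-1])
    return s
def toworld(n,p,s=None):
    c=vision.get_calibration(n); p=np.array(p)
    if n=="wrist":
        q=(np.array(c["mount"])@np.r_[p,1])[:3]
        return R(s["orientation"])@q+np.array(s["tool_pos"])
    return R(c["rvec"]).T@(p-np.array(c["tvec"]).ravel())
def find(n,qs,s=None,fn="tip_of",k=1):
    for q in qs:
        for d in getattr(spotter,fn)(n,q)[:k]:
            print(n,fn,q,round(d["score"],2),toworld(n,d["at"],s).round(4))
E
cat > a.py <<'E'
from h import *
s=telemetry.read_state(); print(s)
for n in("scene","side"):
    shot(n,f"pics/{n}0.png")
    find(n,["heatsink","transformer","rack","bin_left_handle","bin_right_handle","bin_left_pocket","bin_right_pocket","chute","ledge_edge","relay","terminals","screwdriver"])
E
python3 a.py
```

```text
pics
{'t': 0.0, 'qpos': array([-1.24761044,  0.33282888, -0.0646984 ,  1.46094728,  0.02161289,
        1.34992666, -0.08848397]), 'dq': array([-1.04669510e-03,  1.69497287e-03, -2.30204515e-04, -3.54363747e-04,
        1.99766399e-03, -1.46191137e-04,  7.94571335e-05]), 'joint_efforts': array([ 5.65003902e-04, -6.25461173e+01,  4.93400835e-02, -3.91581059e+01,
        1.61732017e-02,  1.04894087e-02, -1.56532349e-05]), 'tool_pos': array([0.21171521, 0.58763858, 0.23053995]), 'orientation': array([-5.40369552e-01, -3.09460448e+00,  2.20654023e-03]), 'contact_force': array([0.07804037, 0.34529815, 0.37827053]), 'ft_torque': array([0.0211781 , 0.05660922, 0.04778282]), 'gripper_force': 0.0, 'finger_gap': 0.08535379380160084}
scene tip_of transformer 0.77 [0.6028 0.2837 0.0703]
scene tip_of rack 0.75 [ 0.519   0.2043 -0.003 ]
scene tip_of bin_left_handle 0.76 [0.4681 0.2619 0.1375]
scene tip_of bin_right_handle 0.7 [0.4873 0.1295 0.1375]
scene tip_of bin_left_pocket 0.69 [0.6079 0.2809 0.0746]
scene tip_of bin_right_pocket 0.58 [0.603  0.2861 0.0669]
scene tip_of chute 0.92 [ 0.6094 -0.
[... 167 characters left out ...]
1471]
scene tip_of screwdriver 0.69 [ 0.4326 -0.0291 -0.0031]
side tip_of heatsink 0.84 [0.6275 0.1568 0.0733]
side tip_of transformer 0.6 [0.6078 0.2861 0.0741]
side tip_of rack 0.56 [5.221e-01 2.013e-01 2.000e-04]
side tip_of bin_left_handle 0.73 [0.4687 0.261  0.1383]
side tip_of bin_right_handle 0.77 [0.4926 0.1328 0.1392]
side tip_of bin_left_pocket 0.95 [0.6084 0.283  0.0742]
side tip_of bin_right_pocket 0.8 [0.6312 0.1535 0.0799]
side tip_of chute 0.67 [ 0.6104 -0.3423 -0.0029]
side tip_of ledge_edge 0.81 [ 0.6098 -0.3422  0.1438]
side tip_of relay 0.91 [ 0.5173 -0.444   0.1508]
side tip_of terminals 0.77 [ 0.5385 -0.2231  0.1483]
side tip_of screwdriver 0.55 [ 0.4393 -0.0269 -0.005 ]
```

View pics/scene0.png

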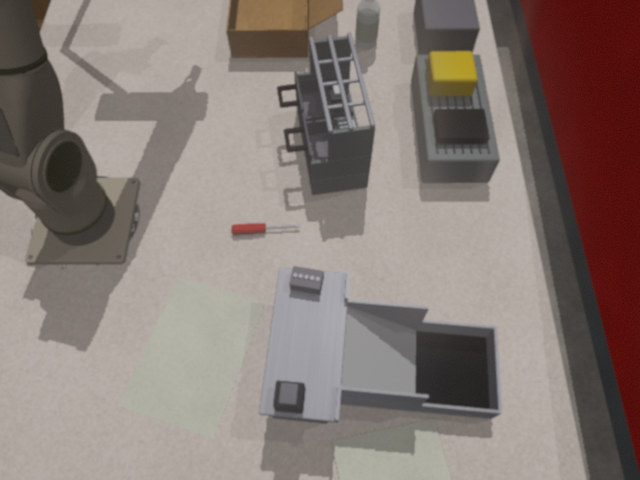

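View pics/side0.png

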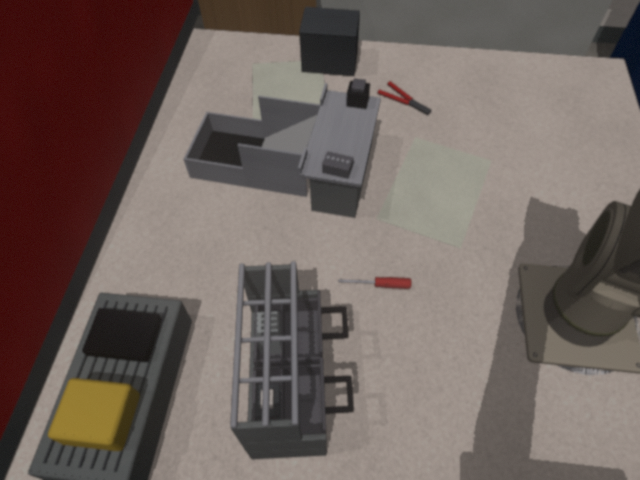

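The scene view shows the rack at (295–372, 35–190), with handles at (288,95) and (293,138), and the ledge at (265–345, 268–418). In the side view the heat sink's fins are at (268,320), in the right bin. Next I go above the right handle.

```bash
python3 -m pendant '{"twist":[[0,0,0.045],[0,0,0.045],[0,0,0.045],[0,0,0.045],[0,0,0.045],[0,0,0.045],[0,0,0.045],[0,0,0.045],[0,0,0.045],[0,0,0.045],[0,0,0.03],[0,0,0.03]],"translation":[[0.024,-0.037,0.02],[0.024,-0.037,0.02],[0.024,-0.037,0.02],[0.024,-0.037,0.02],[0.024,-0.037,0.01],[0.024,-0.037,0],[0.024,-0.037,0],[0.024,-0.037,0],[0.024,-0.037,0],[0.024,-0.037,0],[0.024,-0.037,0],[0.02,-0.037,0]],"gripper":[100,0,0,0,0,0,0,0,0,0,0,0]}'
cat > b.py <<'E'
from h import *
s=shot("wrist","pics/w1.png")
print(s["t"],s["tool_pos"].round(3),R(s["orientation"]).round(3).tolist(),s["qpos"].round(2))
find("wrist",["heatsink","bin_left_handle","bin_right_handle","bin_right_pocket","rack"],s)
# chute yaw from outline pixels on ledge plane
c=vision.get_calibration("scene");f=240/np.tan(np.radians(c["vertical_fov"]/2));K=np.array([[f,0,c["cx"]],[0,f,c["cy"]],[0,0,1]])
def pl(u,z):
    r=cv2.undistortPoints(np.array([[u]],float),K,np.array(c["dist_coeffs"]))[0,0]
    Rm=R(c["rvec"]);o=-Rm.T@np.array(c["tvec"]).ravel();d=Rm.T@np.r_[r,1];return (o+d*(z-o[2])/d[2]).round(3)
for u in [(279,268),(347,272),(263,413),(338,419)]: print(u,pl(u,.15))
E
python3 b.py
```

```text
t: 2.5
tool_pos: [0.4967, 0.1422, 0.3215]
orientation: [-0.259, 3.13, 0.0]
contact_force: [1.0, 0.8, -0.3]
finger_gap: -0.0002
gripper_force: 0.0
2.5 [0.497 0.142 0.322] [[-0.986, -0.165, 0.001], [-0.165, 0.986, 0.0], [-0.001, 0.0, -1.0]] [-0.68  0.05  0.32  1.61 -0.02  1.48  1.38]
wrist tip_of bin_left_handle 0.87 [0.4698 0.2584 0.1393]
wrist tip_of bin_right_handle 0.57 [0.4939 0.1248 0.1375]
wrist tip_of rack 0.77 [ 0.5245  0.2008 -0.0033]
(279, 268) [ 0.485 -0.193  0.15 ]
(347, 272) [ 0.62  -0.202  0.15 ]
(263, 413) [ 0.468 -0.468  0.15 ]
(338, 419) [ 0.598 -0.478  0.15 ]
```

View pics/w1.png

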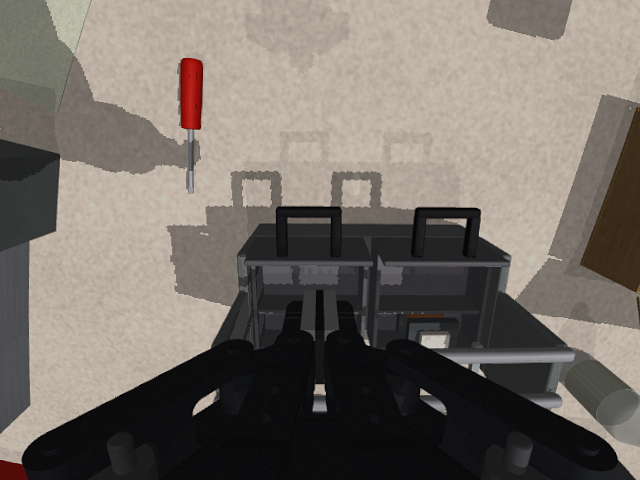

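The wrist view shows the right handle at (278–340, 206–255), its bar centred near (308,211), and the left bar near (447,212). The bars lie level, so the yaw is right.

```bash
cat >> h.py <<'E'
def ray(n,u,z,s=None):
    c=vision.get_calibration(n);f=240/np.tan(np.radians(c["vertical_fov"]/2));K=np.array([[f,0,c["cx"]],[0,f,c["cy"]],[0,0,1]])
    r=cv2.undistortPoints(np.array([[u]],float),K,np.array(c["dist_coeffs"]))[0,0]
    o=toworld(n,[0,0,0],s);d=toworld(n,[*r,1],s)-o
    return (o+d*(z-o[2])/d[2]).round(4)
E
python3 -c "
from h import *
s=telemetry.read_state()
for u in [(278,211),(308,207),(308,216),(340,211),(415,212),(480,213)]: print(u,ray('wrist',u,.144,s))"
```

```text
(278, 211) [0.4929 0.106  0.144 ]
(308, 207) [0.4846 0.1328 0.144 ]
(308, 216) [0.493  0.1342 0.144 ]
(340, 211) [0.4834 0.1627 0.144 ]
(415, 212) [0.4728 0.2318 0.144 ]
(480, 213) [0.4633 0.2928 0.144 ]
```

```bash
python3 -m pendant '{"twist":[[0.0165,-0.0986,0],[0.0165,-0.0986,0],[0,0,0],[0,0,0],[0,0,0],[0,0,0],[0,0,0],[0,0,0],[0,0,0]],"translation":[[0.0085,-0.003,-0.03],[0.0085,-0.003,-0.03],[0,0,-0.03],[0,0,-0.03],[0,0,-0.02],[0,0,-0.02],[0,0,-0.02],[0,0,-0.02],[0,0,0]],"gripper":[0,0,0,0,0,0,0,0,0]}'
python3 -c "
from h import *
shot('side','pics/s2.png'); im=cv2.imread('pics/s2.png')[240:480,180:420]; cv2.imwrite('pics/s2c.png',cv2.resize(im,None,fx=2.4,fy=2.4))"
```

```text
t: 3.7
tool_pos: [0.5115, 0.1392, 0.1195]
orientation: [-0.245, 2.934, 0.024]
contact_force: [0.3, 0.1, 0.2]
finger_gap: -0.0002
gripper_force: 0.0
```

View pics/s2c.png

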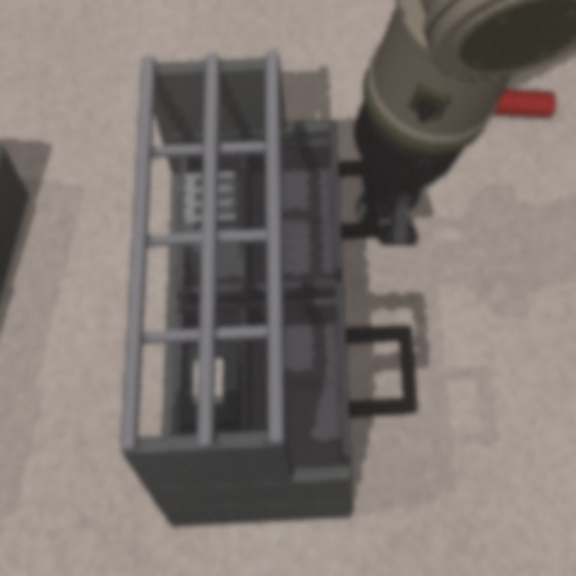

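The fingers are inside the handle opening with no contact. Now I pull the bin over along its arc.

```bash
python3 -m pendant '{"twist":[[0,0,0],[0.0074,-0.0444,0],[0.0074,-0.0444,0],[0.0074,-0.0444,0],[0.0074,-0.0444,0],[0.0074,-0.0444,0],[0.0074,-0.0444,0],[0.0074,-0.0444,0],[0.0074,-0.0444,0],[0.0074,-0.0444,0],[0.0074,-0.0444,0],[0,0,0]],"translation":[[-0.006,-0.001,0],[-0.0033,-0.0005,-0.0023],[-0.0033,-0.0005,-0.0023],[-0.0033,-0.0005,-0.0023],[-0.0033,-0.0005,-0.0023],[-0.0033,-0.0005,-0.0023],[-0.0025,-0.0004,-0.0036],[-0.0025,-0.0004,-0.0036],[-0.0025,-0.0004,-0.0036],[-0.0025,-0.0004,-0.0036],[-0.0025,-0.0004,-0.0036],[-0.003,-0.0005,-0.002]],"gripper":[0,0,0,0,0,0,0,0,0,0,0,0]}'
cat > d.py <<'E'
from h import *
for n in("side","scene"):
    shot(n,f"pics/{n}_{telemetry.read_state()['t']:.2f}.png")
    find(n,["heatsink","heatsink_centre","bin_right_handle","bin_right_pocket"])
E
python3 d.py
```

```text
t: 4.95
tool_pos: [0.4827, 0.1333, 0.1039]
orientation: [-0.211, 2.539, 0.068]
contact_force: [16.0, 3.4, -0.6]
finger_gap: 0.0003
gripper_force: 6.3
side tip_of heatsink 0.9 [0.6085 0.1555 0.1236]
side tip_of heatsink_centre 0.92 [0.5905 0.1517 0.1562]
side tip_of bin_right_handle 0.96 [0.4627 0.1253 0.1072]
side tip_of bin_right_pocket 0.93 [0.616  0.1532 0.1308]
scene tip_of heatsink 0.75 [0.6125 0.1562 0.1247]
scene tip_of heatsink_centre 0.89 [0.587  0.1538 0.1563]
scene tip_of bin_right_handle 0.68 [0.4629 0.1262 0.1031]
scene tip_of bin_right_pocket 0.86 [0.6123 0.1516 0.1235]
```

θ is about 0.55, so I continue toward the stop.

```bash
python3 -m pendant '{"twist":[[0.005,-0.03,0],[0.005,-0.03,0],[0.005,-0.03,0],[0,0,0],[0,0,0],[0,0,0]],"translation":[[-0.004,-0.0007,-0.003],[-0.003,-0.0005,-0.003],[-0.003,-0.0005,-0.003],[-0.003,-0.0005,-0.003],[0,0,0],[0,0,0]],"gripper":[0,0,0,0,0,0]}'
python3 d.py
```

```text
t: 6.05
tool_pos: [0.479, 0.1342, 0.1079]
orientation: [-0.21, 2.511, 0.084]
contact_force: [9.4, -0.4, 1.8]
finger_gap: 0.0006
gripper_force: 4.1
side tip_of heatsink 0.8 [0.6086 0.1574 0.1228]
side tip_of heatsink_centre 0.75 [0.5889 0.1531 0.1574]
side tip_of bin_right_handle 0.78 [0.4636 0.1268 0.1051]
side tip_of bin_right_pocket 0.36 [ 0.6112 -0.3459 -0.0016]
scene tip_of heatsink 0.77 [0.6113 0.155  0.1263]
scene tip_of bin_right_handle 0.8 [0.4614 0.1246 0.1032]
scene tip_of bin_right_pocket 0.62 [0.6113 0.1542 0.1249]
```

```bash
python3 -c "
from h import *
s=telemetry.read_state();print(s['qpos'].round(3),s['joint_efforts'].round(1),R(s['orientation']).round(3).tolist())"
```

```text
[ 0.352 -0.186 -0.77   2.412  0.086  0.258  1.213] [ -2.8 -13.5   0.2 -28.   -0.4  -0.7  -0.1] [[-0.801, -0.171, 0.574], [-0.132, 0.985, 0.109], [-0.584, 0.012, -0.812]]
```

```bash
ls pics
```

```text
s2.png
s2c.png
scene0.png
scene_5.20.png
scene_6.30.png
side0.png
side_4.95.png
side_6.05.png
w1.png
```

Joint 4 is at its limit because the tilted wrist is too near the base. I take some tool tilt out while pulling the rest.

```bash
python3 -m pendant '{"twist":[[-0.01,0.06,0],[-0.01,0.06,0],[-0.01,0.06,0],[-0.01,0.06,0],[0,0,0],[0,0,0]],"translation":[[-0.001,0,-0.004],[-0.002,0,-0.004],[-0.003,-0.0005,-0.004],[-0.003,-0.0005,-0.004],[-0.003,-0.0005,-0.004],[0,0,0]],"gripper":[0,0,0,0,0,0]}'
python3 d.py;python3 -c "
from h import *
s=telemetry.read_state();print(s['qpos'].round(3))"
```

```text
t: 7.15
tool_pos: [0.4747, 0.1354, 0.0937]
orientation: [-0.228, 2.737, 0.068]
contact_force: [24.6, 0.5, 16.3]
finger_gap: -0.0002
gripper_force: 14.5
side tip_of heatsink 0.68 [0.5991 0.1574 0.1357]
side tip_of heatsink_centre 0.79 [0.5768 0.152  0.1655]
side tip_of bin_right_handle 0.87 [0.4581 0.1256 0.0937]
side tip_of bin_right_pocket 0.64 [0.6017 0.153  0.143 ]
scene tip_of heatsink 0.6 [0.6023 0.1558 0.1363]
scene tip_of heatsink_centre 0.56 [0.5757 0.151  0.1653]
scene tip_of bin_right_handle 0.59 [0.4587 0.1233 0.0915]
scene tip_of bin_right_pocket 0.74 [0.603  0.1488 0.134 ]
[ 0.341 -0.047 -0.743  2.257  0.091  0.531  1.259]
```

The bin is at the stop, θ about 0.70. I withdraw from the handle, open to about 65 mm, and tilt toward the heat sink.

```bash
python3 -m pendant '{"twist":[[0,0,0],[0,0,0],[0,0,0],[0,0,0],[0,0,0],[0,0,0],[0.0137,-0.082,0],[0.0137,-0.082,0],[0.0137,-0.082,0],[0.0137,-0.082,0],[0,0,0],[0,0,0]],"translation":[[0.006,0.001,0.002],[0,0,0.005],[-0.009,-0.0015,0.023],[-0.009,-0.0015,0.023],[-0.009,-0.0015,0.023],[-0.005,-0.0005,0.023],[0.0175,0.003,0.013],[0.0175,0.003,0.013],[0.0175,0.003,0.013],[0.0175,0.003,0.013],[0,0,0],[0,0,0]],"gripper":[0,0,0,0,0,0,76,76,76,76,76,76]}'
cat > e.py <<'E'
from h import *
s=shot("wrist","pics/w3.png"); print(s["tool_pos"].round(4),R(s["orientation"]).round(3).tolist(),s["qpos"].round(2),s["finger_gap"])
q=["heatsink","heatsink_centre","bin_right_handle","bin_right_pocket"]
find("wrist",q,s); find("wrist",["heatsink"],s,"recognise")
shot("side","pics/s3.png");find("side",q)
E
python3 e.py
```

```text
t: 8.85
tool_pos: [0.5075, 0.1407, 0.2356]
orientation: [-0.206, 2.431, 0.091]
contact_force: [0.2, -0.3, -0.7]
finger_gap: 0.0647
gripper_force: 0.0
[0.5075 0.1407 0.2356] [[-0.752, -0.173, 0.636], [-0.124, 0.985, 0.12], [-0.647, 0.011, -0.762]] [ 0.3  -0.37 -0.63  2.27 -0.21  0.48  1.51] 0.06466275623891454
wrist tip_of heatsink 0.88 [0.6052 0.1529 0.1353]
wrist tip_of heatsink_centre 0.68 [0.5802 0.1536 0.1684]
wrist tip_of bin_right_handle 0.81 [0.4604 0.1205 0.0937]
wrist tip_of bin_right_pocket 0.63 [0.6037 0.145  0.1414]
wrist recognise heatsink 0.68 [0.5617 0.1459 0.1852]
side tip_of heatsink 0.73 [0.5977 0.1549 0.1364]
side tip_of heatsink_centre 0.65 [0.5783 0.1508 0.1628]
side tip_of bin_right_handle 0.76 [0.456  0.1227 0.0935]
side tip_of bin_right_pocket 0.92 [0.6054 0.1496 0.1414]
```

View pics/w3.png

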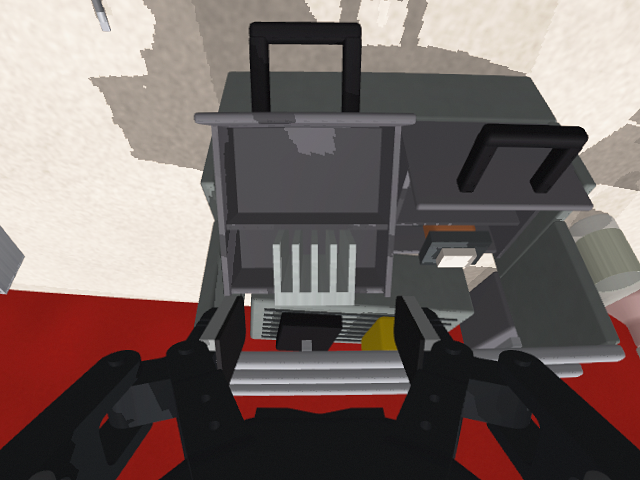

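The wrist view shows the heat sink's fins at (273–355, 232–305), centred between the open fingers (about x=318). The tilt matches too, so I go in along the tool axis.

```bash
python3 -m pendant '{"twist":[[0,0,0],[0,0,0],[0,0,0],[0,0,0],[0,0,0],[0,0,0],[0,0,0],[0,0,0]],"translation":[[0.006,-0.001,0.004],[0.009,0.0016,-0.0108],[0.009,0.0016,-0.0108],[0.009,0.0016,-0.0108],[0.009,0.0016,-0.0108],[0.009,0.0016,-0.0108],[0.009,0.0016,-0.0108],[0,0,0]],"gripper":[76,76,76,76,76,76,76,76]}'
python3 -c "
from h import *
shot('side','pics/s4.png'); im=cv2.imread('pics/s4.png')[240:440,200:400]; cv2.imwrite('pics/s4c.png',cv2.resize(im,None,fx=2.8,fy=2.8))
s=shot('wrist','pics/w4.png')"
```

```text
t: 10.2
tool_pos: [0.5687, 0.1487, 0.1737]
orientation: [-0.204, 2.431, 0.094]
contact_force: [0.5, -0.5, -0.2]
finger_gap: 0.0648
gripper_force: 0.0
```

View pics/w4.png

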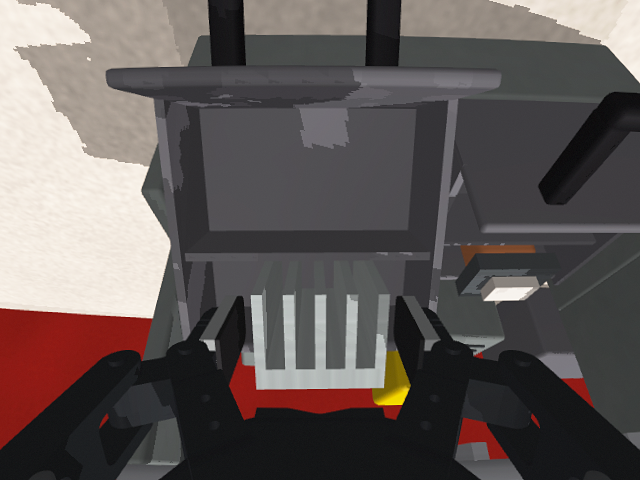

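The block sits between the pads (250–388, fins centred at 319), so I close on it.

```bash
python3 -m pendant '{"twist":[[0,0,0],[0,0,0],[0,0,0],[0,0,0],[0,0,0],[0,0,0]],"translation":[[0,0,0],[0,0,0],[0,0,0],[0,0,0],[0,0,0],[0,0,0]],"gripper":[40,40,40,40,40,40]}' 60
```

```text
t: 10.9
tool_pos: [0.5686, 0.1489, 0.1753]
orientation: [-0.205, 2.428, 0.092]
contact_force: [-1.2, -1.5, 5.5]
finger_gap: 0.0489
gripper_force: 64.5
```

Gripped at 49 mm. I extract along the block's axis, then raise it and bring it upright.

```bash
python3 -m pendant '{"twist":[[0,0,0],[0,0,0],[0,0,0],[0,0,0],[0,0,0],[0,0,0],[0,0,0],[0,0,0],[0,0,0],[0,0,0]],"translation":[[-0.006,-0.001,0.0072],[-0.009,-0.0016,0.0108],[-0.009,-0.0016,0.0108],[-0.009,-0.0016,0.0108],[-0.009,-0.0016,0.0108],[-0.009,-0.0016,0.0108],[-0.005,0,0.02],[0,0,0.03],[0,0,0.03],[0,0,0.02]],"gripper":[40,40,40,40,40,40,40,40,40,40]}' 60
python3 -m pendant '{"twist":[[-0.0193,0.1155,0],[-0.0193,0.1155,0],[-0.0193,0.1155,0],[-0.0193,0.1155,0],[-0.0193,0.1155,0],[-0.0193,0.1155,0],[0,0,0]],"translation":[[0,-0.01,0.005],[0,-0.02,0],[0,-0.02,0],[0,-0.02,0],[0,-0.02,0],[0,-0.02,0],[0,0,0]],"gripper":[40,40,40,40,40,40,40]}'
cat > f.py <<'E'
from h import *
s=shot("side","pics/s5.png"); print(s["tool_pos"].round(4),R(s["orientation"]).round(3).tolist(),s["qpos"].round(2))
q=["heatsink","heatsink_centre"]
find("side",q+["bin_right_handle","transformer"]);shot("scene");find("scene",q)
E
python3 f.py
```

```text
t: 11.9
tool_pos: [0.5117, 0.1405, 0.3371]
orientation: [-0.206, 2.429, 0.093]
contact_force: [0.9, 0.4, -3.7]
finger_gap: 0.0494
gripper_force: 63.8
t: 12.6
tool_pos: [0.5132, 0.027, 0.3377]
orientation: [0.25, -3.124, -0.025]
contact_force: [0.7, 0.1, -3.4]
finger_gap: 0.0489
gripper_force: 63.5
[0.5132 0.027  0.3377] [[-0.987, -0.159, -0.009], [-0.159, 0.987, 0.016], [0.006, 0.017, -1.0]] [ 0.38  0.09 -0.55  1.54  0.03  1.53  1.57]
side tip_of heatsink 0.96 [0.5114 0.0269 0.2839]
side tip_of heatsink_centre 0.74 [0.5134 0.0251 0.3238]
side tip_of bin_right_handle 0.68 [0.4585 0.1275 0.0905]
side tip_of transformer 0.97 [0.6062 0.285  0.0751]
scene tip_of heatsink 0.81 [0.5118 0.0322 0.2882]
scene tip_of heatsink_centre 0.66 [0.5113 0.0319 0.3214]
```

```bash
python3 -m pendant '{"twist":[[-0.016,-0.009,-0.0255],[0,0,-0.0255],[0,0,-0.0255],[0,0,-0.0255],[0,0,-0.0255],[0,0,-0.0255],[0,0,-0.0255],[0,0,-0.0255],[0,0,-0.0255],[0,0,0],[0,0,0],[0,0,0]],"translation":[[0.0063,-0.0407,0],[0.0063,-0.0407,0],[0.0063,-0.0407,0],[0.0063,-0.0407,0],[0.0063,-0.0407,0],[0.0063,-0.0407,0],[0.0063,-0.0407,0],[0.0063,-0.0407,0],[0.0063,-0.0407,0],[0,0,-0.03],[0,0,-0.03],[0,0,-0.03]],"gripper":[40,40,40,40,40,40,40,40,40,40,40,40]}'
cat > g.py <<'E'
from h import *
for n in("side","scene","wrist"):
    s=shot(n,f"pics/{n}_p{telemetry.read_state()['t']:.1f}.png"); find(n,["heatsink","heatsink_centre","ledge_edge","relay","terminals"],s)
print(s["tool_pos"].round(4),R(s["orientation"]).round(3).tolist(),s["qpos"].round(2))
E
python3 g.py; ls -t pics|head -3
```

```text
t: 14.2
tool_pos: [0.5688, -0.3363, 0.25]
orientation: [0.104, 3.129, -0.006]
contact_force: [1.0, -0.4, -3.8]
finger_gap: 0.0492
gripper_force: 63.8
side tip_of heatsink 0.62 [ 0.5698 -0.3386  0.1976]
side tip_of heatsink_centre 0.74 [ 0.5712 -0.3363  0.237 ]
side tip_of ledge_edge 0.81 [ 0.6158 -0.3417  0.1441]
side tip_of relay 0.92 [ 0.5179 -0.447   0.1504]
side tip_of terminals 0.76 [ 0.5389 -0.222   0.1534]
scene tip_of heatsink 0.77 [ 0.5731 -0.3369  0.202 ]
scene tip_of heatsink_centre 0.48 [ 0.5688 -0.3377  0.2386]
scene tip_of ledge_edge 0.7 [ 0.61   -0.343   0.1494]
scene tip_of relay 0.56 [ 0.5129 -0.4425  0.1516]
wrist tip_of heatsink 0.97 [ 0.5725 -0.3392  0.1944]
wrist tip_of heatsink_centre 0.94 [ 0.571  -0.334   0.2328]
wrist tip_of ledge_edge 0.85 [ 0.6105 -0.3416  0.1479]
wrist tip_of relay 0.6 [ 0.5154 -0.444   0.146 ]
wrist tip_of terminals 0.63 [ 0.5399 -0.2234  0.1535]
[ 0.5691 -0.3364  0.2515] [[-0.998, 0.066, 0.01], [0.066, 0.998, -0.004], [-0.01, -0.003, -1.0]] [ 0.67  0.41 -0.29  1.32  0.12  1.41  1.89]
wrist_p14.8.png
scene_p14.5.png
side_p14.2.png
```

```bash
python3 -m pendant '{"twist":[[0,0.01,0],[0,0,0],[0,0,0],[0,0,0],[0,0,0],[0,0,0]],"translation":[[0,0,-0.01],[0,0,-0.01],[0,0,-0.01],[0,0,-0.01],[0,0,-0.005],[0,0,0]],"gripper":[40,40,40,40,40,40]}'
```

```text
t: 15.7
tool_pos: [0.5687, -0.3362, 0.2051]
orientation: [-0.104, -3.139, 0.005]
contact_force: [0.0, 0.8, -2.3]
finger_gap: 0.0492
gripper_force: 63.7
```

```bash
python3 -m pendant '{"twist":[[0,0,0],[0,0,0],[0,0,0],[0,0,0]],"translation":[[0,0,-0.0015],[0,0,-0.0015],[0,0,-0.001],[0,0,0]],"gripper":[40,40,40,40]}'
```

```text
t: 16.1
tool_pos: [0.5694, -0.3365, 0.204]
orientation: [0.104, 3.138, -0.007]
contact_force: [-1.5, 1.3, 7.8]
finger_gap: 0.0487
gripper_force: 64.9
```

It touches the ledge with +8 N. I release and lift clear.

```bash
python3 -m pendant '{"twist":[[0,0,0],[0,0,0],[0,0,0],[0,0,0],[0,0,0],[0,0,0],[0,0,0],[0,0,0],[0,0,0]],"translation":[[0,0,0],[0,0,0],[0,0,0],[0,0,0],[0,0,0.01],[0,0,0.02],[0,0,0.03],[0,0,0.03],[0,0,0]],"gripper":[75,75,75,75,75,75,75,75,75]}'
python3 g.py; ls -t pics|head -1
```

```text
t: 17.0
tool_pos: [0.5704, -0.3368, 0.2976]
orientation: [0.104, 3.133, -0.011]
contact_force: [0.0, -0.8, 0.3]
finger_gap: 0.0641
gripper_force: 0.0
side tip_of heatsink_centre 0.73 [ 0.5697 -0.3384  0.1902]
side tip_of relay 0.91 [ 0.5148 -0.4399  0.15  ]
side tip_of terminals 0.82 [ 0.54   -0.223   0.1502]
scene tip_of heatsink 0.9 [ 0.5704 -0.3383  0.1548]
scene tip_of heatsink_centre 0.75 [ 0.5666 -0.3361  0.1896]
scene tip_of ledge_edge 0.69 [ 0.6117 -0.3428  0.1485]
scene tip_of relay 0.65 [ 0.5149 -0.4401  0.1538]
wrist tip_of heatsink 0.82 [ 0.5702 -0.3373  0.1462]
wrist tip_of heatsink_centre 0.96 [ 0.5698 -0.3378  0.1922]
wrist tip_of relay 0.96 [ 0.5125 -0.4462  0.1455]
wrist tip_of terminals 0.92 [ 0.5414 -0.2268  0.1524]
[ 0.5688 -0.3363  0.2916] [[-0.998, 0.066, -0.001], [0.066, 0.998, -0.003], [0.001, -0.003, -1.0]] [ 0.66  0.41 -0.29  1.25  0.12  1.5   1.9 ]
wrist_p17.6.png
```

The block stands free at (0.570, −0.338) and the others are unmoved. I go behind it with closed fingers and descend.

```bash
python3 -m pendant '{"twist":[[0,0,0],[0,0,0],[0,0,0],[0,0,0],[0,0,0],[0,0,0],[0,0,0],[0,0,0],[0,0,0],[0,0,0]],"translation":[[-0.021,0.0005,0],[-0.021,0.0005,0],[-0.022,0.0005,0],[0,0,0],[0,0,0],[0,0,-0.03],[0,0,-0.03],[0,0,-0.03],[0,0,-0.03],[0,0,0]],"gripper":[0,0,0,0,0,0,0,0,0,0]}'
```

```text
t: 18.9
tool_pos: [0.5037, -0.3332, 0.1674]
orientation: [-0.102, -3.134, -0.001]
contact_force: [-0.5, -0.8, -0.8]
finger_gap: -0.0002
gripper_force: 0.0
```

```bash
python3 -m pendant '{"twist":[[0,0,0],[0,0,0],[0,0,0],[0,0,0],[0,0,0],[0,0,0],[0,0,0],[0,0,0],[0,0,0],[0,0,0],[0,0,0]],"translation":[[0.007,-0.0005,0.003],[0.007,-0.0005,0],[0.006,-0.0005,0],[0.006,-0.0004,0],[0.006,-0.0004,0],[0.006,-0.0004,0],[0.006,-0.0004,0],[0.006,-0.0004,0],[0.006,-0.0004,0],[0.006,-0.0004,0],[0.006,-0.0004,0]],"gripper":[0,0,0,0,0,0,0,0,0,0,0]}'
python3 -c "
from h import *
for n in('side','scene'):
  shot(n);find(n,['heatsink','heatsink_centre'])"
```

```text
t: 20.0
tool_pos: [0.5734, -0.3395, 0.1746]
orientation: [-0.104, -3.139, 0.005]
contact_force: [-1.9, 0.4, 0.5]
finger_gap: -0.0004
gripper_force: 0.9
side tip_of heatsink 0.97 [ 0.5972 -0.3398  0.1535]
side tip_of heatsink_centre 0.65 [ 0.6042 -0.3384  0.188 ]
scene tip_of heatsink 0.92 [ 0.6045 -0.3361  0.1525]
scene tip_of heatsink_centre 0.71 [ 0.6027 -0.3395  0.1881]
```

```bash
python3 -m pendant '{"twist":[[0,0,0],[0,0,0],[0,0,0],[0,0,0],[0,0,0],[0,0,0],[0,0,0],[0,0,0]],"translation":[[0.005,-0.0004,0],[0.005,-0.0004,0],[0.005,-0.0004,0],[0.005,-0.0004,0],[0.005,-0.0004,0],[0.004,-0.0003,0],[0,0,0],[0,0,0]],"gripper":[0,0,0,0,0,0,0,0]}'
python3 -c "
from h import *
for n in('side','scene'):
  shot(n,f'pics/{n}_fin.png');find(n,['heatsink','heatsink_centre','screwdriver'])"
```

```text
t: 21.1
tool_pos: [0.6019, -0.3418, 0.1747]
orientation: [-0.104, -3.139, 0.006]
contact_force: [-0.0, -0.9, -0.1]
finger_gap: -0.0001
gripper_force: 0.0
side tip_of heatsink 0.76 [ 0.7843 -0.3406  0.0281]
side tip_of heatsink_centre 0.7 [ 0.8208 -0.3522  0.0286]
side tip_of screwdriver 0.56 [ 0.4379 -0.0269 -0.0015]
scene tip_of heatsink 0.58 [ 0.7857 -0.343   0.0315]
scene tip_of heatsink_centre 0.56 [ 0.8221 -0.3496  0.0265]
```

View pics/scene_fin.png

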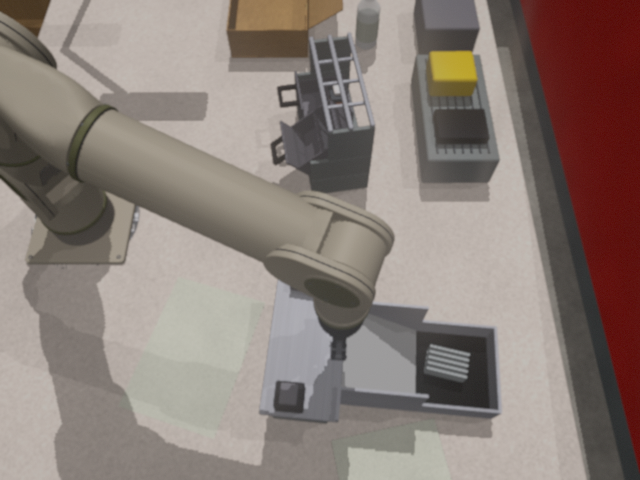

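The heat sink lies flat in the tray at (447,363), about 211 mm past the edge. The relay is still at (290,396), and the bin remains tilted. I raise the arm clear, check and hand in.

```bash
python3 -m pendant '{"twist":[[0,0,0],[0,0,0],[0,0,0],[0,0,0],[0,0,0]],"translation":[[-0.01,0,0.02],[0,0,0.03],[0,0,0.03],[0,0,0],[0,0,0]],"gripper":[0,0,0,0,0]}'
python3 -c "
from h import *
shot('side');find('side',['heatsink_centre','relay','terminals','transformer','screwdriver'])
print(robot.sign_off())"
```

```text
t: 22.0
tool_pos: [0.5921, -0.3419, 0.2554]
orientation: [0.104, 3.139, -0.007]
contact_force: [0.5, 0.3, -1.2]
finger_gap: 0.0001
gripper_force: 0.0
side tip_of heatsink_centre 0.63 [ 0.8228 -0.3534  0.0253]
side tip_of relay 0.62 [ 0.5174 -0.4451  0.1522]
side tip_of terminals 0.56 [ 0.5415 -0.2224  0.1494]
side tip_of transformer 0.63 [0.6075 0.2854 0.0745]
side tip_of screwdriver 0.72 [ 4.405e-01 -2.790e-02  1.000e-04]
the job is handed in; nothing more can be done
None
```

The heat sink went from the right bin (tilted to its stop) to the ledge, was let go and pushed off, and now lies in the tray about 211 mm past the edge; the other four things are where they were, and I handed the job in at 22 s, with no verdict returned.

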